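# Zero the coating gauge and hold it on the ringed spot of a tray

## Task

Take the pen-shaped coating-thickness gauge from its leaning bench stand and zero it first: hold it upright with its probe on the bare metal disc of the zero plate, pressed gently so that the spring plunger goes about half-way in, for at least one second. Then measure the upturned tray: hold the gauge upright in the same way, plunger about half-way in, with the probe tip inside the drawn ring (the crossed-out spot is already done), and finish there, still gripping the gauge and keeping it pressed on the spot. Never press hard, and do not shift the tray or disturb the jar, the spare trays or the model spaceship.

Things in the scene. Friction and masses are not known exactly. Their poses are not given: they have to be found in the camera images.
- gauge_grip (a point): Where the gauge is best gripped: on the barrel's axis, 100 mm above the nose face, 30 mm below the butt, across the flats that are 22 mm apart (fingers closing along its y). z runs up the axis from nose to butt; the screen is on the +x face. At the start it leans 0.35 rad from vertical, butt towards the stand's -x, and draws out along its own axis.
- gauge_nose (a point): Centre of the gauge's flat nose face, out of which the plunger sticks; same axes as gauge_grip, 100 mm further down the axis.
- gauge_tip (a point): Round tip of the probe plunger (7 mm diameter), on the gauge's axis, 12 mm beyond the nose face when not pressed (112 mm from gauge_grip); moves with the plunger.
- plunger (a joint): How far the spring plunger is pushed into the gauge's nose, m: 0 = fully out, 0.012 = hard against its stop. It starts to move at about 1 N; half-way in (0.006) takes about 3 N, the stop is reached at about 5 N.
- gauge: Coating gauge, a grey pen-shaped instrument, loose, about 0.12 kg, 130 mm from nose face to butt: rectangular barrel 28 mm (its x) by 22 mm (its y), 110 mm long, and a black tapered nose 20 mm long (18 down to 13 mm across) with the steel plunger. Origin and axes as gauge_nose.
- stand: Black bench stand, fixed: foot 110 x 72 x 10 mm with a leaning socket, about 39 x 33 mm outside, that holds the gauge's lower barrel. The socket's mouth is 52 mm up the gauge's axis from its nose face and at most 88 mm above the worktop. Origin at the centre of the foot's underside, z up; the gauge leans to the stand's -x.
- zero_plate: Zero plate, loose: black plastic holder 72 x 56 x 8 mm with a bare aluminium disc, 40 mm across, set in its middle. Origin at the centre of the underside, flat on the worktop.
- zero_disc (a point): Centre of the top of the zero plate's aluminium disc, 9 mm above the worktop; z up.
- tray: Shallow aluminium tray, loose, about 0.3 kg, lying upside-down on the red mat: 172 x 122 mm over its lip, flat base 150 x 100 mm on top, 28 mm high. Origin at the centre, at the level of the lip (the top of the mat, 3 mm above the worktop); z up. The test spots are drawn in black on its base.
- ring (a point): Centre of the drawn ring (21 mm outside, 17 mm inside diameter) on the upturned tray's base, on the surface, 31 mm above the worktop; z up.
- cross (a point): Centre of the drawn cross (22 mm) on the same base: the spot already measured, not wanted.
- mat: Red silicone sorting mat, fixed, 240 x 240 x 3 mm, under the tray. Origin at the centre of its underside.
- jar: Clear plastic jar with white twist cap, 62 mm diameter, 82 mm high, loose; leave alone. Origin at the centre of its underside.
- spare_trays: Two more such trays nested right way up, loose, 172 x 122 x 40 mm together; leave alone. Origin at the centre of the underside.
- spaceship: Half-built grey model spaceship, loose, about 225 x 130 x 62 mm; leave alone. Origin at the middle of its underside.
Not all that is in view belongs to the job. Leave any green look-alike of the stand alone.

How it is judged (in metres and radians):
On the way:
1. the gauge is held upright with its plunger pressed part-way in on the zero plate's disc for one second (value of joint plunger between 0.002 and 0.0105 m and angle between gauge_nose's own z axis and vertical below 0.12 rad and contact force between gauge and the fingers above 1 N and horizontal distance between gauge_tip and zero_disc below 0.018 m and contact force between gauge and zero_plate above 0.7 N), for 1 s.
At the end, for the whole second after the job is handed in: Gauge gripped, at rest and clear of its stand, within 0.12 rad of vertical; probe tip within 8.5 mm of the ring's centre; plunger 2 to 10.5 mm in, pressing on the tray with 0.7 to 8 N; ring less than 15 mm from where it started (value of joint plunger between 0.002 and 0.0105 m and angle between gauge_nose's own z axis and vertical below 0.12 rad and contact force between gauge and the fingers above 1 N and horizontal distance between gauge_tip and ring below 0.0085 m and contact force between gauge and tray between 0.7 and 8 N and linear speed of gauge below 0.02 m/s and distance of ring from where it was at the start of the episode below 0.015 m and contact force between gauge and stand below 0.1 N); the arm keeps its last pose, push and grip.
It fails at once if the gauge is pressed on the tray or the zero plate with more than 15 N (contact force between gauge and tray above 15 N or contact force between gauge and zero_plate above 15 N).
It fails at once if the tray is shifted by more than 20 mm (distance of tray from where it was at the start of the episode above 0.02 m).
It fails at once if the jar, the spare trays or the spaceship is moved by more than 20 mm (distance of any of jar, spare_trays, spaceship from where it was at the start of the episode above 0.02 m).
It also fails if it takes over 58 s, if anything falls off the work surface, if the arm or the gripper's body presses on something with over 40 N, if the wrist force passes 120 N, or if a joint passes its speed limit or range.

## Robot

A 6-joint arm with a two-finger parallel gripper is mounted at the origin on the work surface. World frame = base frame: x ahead of the robot, y to its left, z up, the work surface at z = 0. Lengths are in m, angles in degrees, forces in N, time in s.
With the tool pointing down it reaches from about 0.35 to 0.875 m from the base axis. Payload 4.2 kg.
Tool frame: the origin (TCP) lies at the very end of the fingers, on their centre line; the grasp point (between the pads) lies 19 mm behind it; z points along the fingers, x is the direction in which the jaws open and shut, and the axes are right-handed (so a half turn about z gives the same grasp; the last joint's range is limited). The gripper opens to 87 mm and grips with 3 to 60 N. Pads are 19 mm wide; open, the fingers measure 117 mm over their backs; the gripper's body (75 mm by 190 mm) begins 51 mm behind the grasp point.
Start: joints at [-50.787, 22.042, 0.453, 0, -68.411, -14.817], TCP at [0.258, -0.569, 0.223] pointing down, gripper open.
Joint ranges: [-179.83, 179.83], [-69.29, 118.12], [-61.27, 80.66], [-181.25, 117.63], [-171.15, -9.14], [-177.46, 177.46]. Speed limits (degrees/s): [159.86, 159.86, 180, 180, 180, 180].

## Interface

Orientations are given as a 3x3 rotation matrix whose columns are the frame's x, y, z axes.
In Python, from station import r gives the robot as it stands.
- The arm moves only by the tool move_arm, never from a script. Its argument "series" is a list that holds one entry, the list of rows, each a list of 7 numbers: the shift along the tool's x, y, z in cm, then the turn, a rotation vector about the tool's x, y, z in degrees, then the opening, from -1 (shut) to 1 (fully open). In form: [[[dx, dy, dz, wx, wy, wz, fingers], ...]]. A call has 1 to 12 rows; each row shifts and turns the commanded pose from where the row before left it, along the tool's axes as they then stand; what a row does not reach is not made up. A row lasts 1/8 s, in which the tool goes at most 62.5 mm and 10.7 degrees, less where a joint would pass 70% of its speed; a pose out of reach is approached as far as the arm can. A call is refused whole if a number of a shift passes 6.25 or a number of a turn 10.7, either way. A call with a gripper value outside its range is refused whole. The fingers move at their own pace and stop on an object; the grip force is fixed at half the most. Time passes only in rows, so rows that do not move let the fingers close. It gives the time, the measured TCP pose, the force and the opening at its end, in the units of the state.
- r.sense(): the state, without advancing time (a new reading comes with each control period).
- r.capture(name): name is "side" or "top"; returns a dict with "color" (384x512x3 uint8, blue, green, red), "fx", "fy", "cx", "cy" (pixels), "rvec" (rotation vector, rad) and "tvec" (3), from world to camera coordinates, as OpenCV has them. Camera axes: x right, y down, z forward; pixel columns grow to the right and rows downward; lengths in m; the calibration is good to about 2 mm. A picture is of the moment at which its call begins. There is no depth.
- r.finish_job(): hands the job in, once; it reports no verdict.
The state is a dict: "time_s": time; "joints": joint angles; "joint_velocities": joint speeds; "effort": joint torques, N m; "tcp_pos": TCP position; "ee_rot": TCP orientation; "wrist_force": force on the tool from outside, world axes, zero at the start; "moment": the same for the moment, N m; "gripper_width": opening from 0.0 (shut) to 1.0 (fully open).
Only numpy, scipy, OpenCV 4.12 (cv2) and the standard library are available. Lean on these libraries where they do the work, as an engineer would, in place of code of your own. Each camera call takes 0.05 s, during which the arm holds its last target.

## Working session

There is one attempt and no reset: what is moved stays moved. The work goes in short steps, Python scripts to look and compute and a tool call to move; the robot and the scene stay as the last step left them, time stands still between calls to the robot, and variables do not carry over. Pictures are saved under pics/ and viewed, and the job is handed in when it is done.

Besides the shell and the picture viewer there is one more tool, called after "Call:" as name([rows], argument=value, ...), one row to a line, values as JSON. move_arm: Moves the arm, as the interface text tells. Its arguments: {"type":"object","properties":{"series":{"type":"array","items":{"type":"array","items":{"type":"array","items":{"type":"number"}}}}},"required":["series"]}

```bash
ls; mkdir -p pics
python3 - <<'E'
from station import r
import cv2
s=r.sense()
print({k:s[k] for k in ('time_s','tcp_pos','ee_rot','wrist_force','gripper_width')})
for n in('side','top'):
    c=r.capture(n); cv2.imwrite(f'pics/{n}0.png',c['color']); print(n,c['fx'],c['fy'],c['cx'],c['cy'],c['rvec'],c['tvec'])
E
```

```text
pics
{'time_s': 0.0, 'tcp_pos': array([ 0.25791342, -0.56862362,  0.22145693]), 'ee_rot': array([[-4.12900802e-01,  9.10775412e-01, -1.03804267e-03],
       [ 9.10773254e-01,  4.12902088e-01,  1.98652816e-03],
       [ 2.23789099e-03, -1.25182427e-04, -9.99997488e-01]]), 'wrist_force': array([-0.1164323 ,  0.27563993,  0.07604044]), 'gripper_width': 0.9996703813494536}
side 454.3084826830106 454.3084826830106 258.0008869226672 186.16690623347657 [ 0.7571826  -2.38917507  1.3255857 ] [0.45639985 0.24184985 0.7426334 ]
top 362.0915168467473 362.0915168467473 255.195892422805 189.56891955793878 [ 2.19548618 -2.17543167  0.11333401] [-0.01158937  0.55017528  0.81370554]
```

View pics/side0.png

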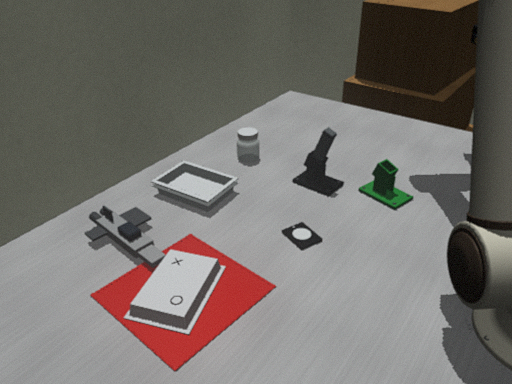

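View pics/top0.png

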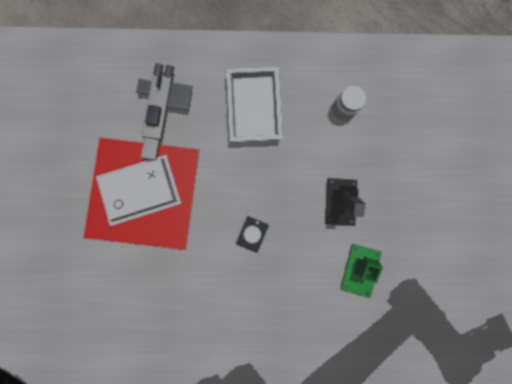

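The black stand with the leaning gauge is at side (320,165) and top (345,200). The green empty look-alike is at side (385,190) and top (363,270). The ring is at side (176,300) and top (118,204), with the cross at side (177,262). The disc is at side (301,234) and top (252,234). I'll enlarge these to confirm them.

Run:
```python
import cv2,numpy as np
a=cv2.imread('pics/side0.png');b=cv2.imread('pics/top0.png')
z=lambda i,x,y,w,h,k:cv2.resize(i[y:y+h,x:x+w],None,fx=k,fy=k,interpolation=cv2.INTER_CUBIC)
c1=z(a,280,115,80,90,6);c2=z(b,310,165,70,90,6)
c=np.hstack([c1[:540],c2[:540]]);c[:, :]=np.clip(c.astype(float)*1.6,0,255);cv2.imwrite('pics/crop_stand.png',c[:, :800]);print(c.shape)
d=np.hstack([z(a,120,240,110,95,3),z(b,90,140,110,95,3)])
e=np.hstack([z(a,270,210,110,70,3),z(b,200,200,110,70,3)])
cv2.imwrite('pics/crop_tray.png',np.vstack([d,e]))
```

```text
(540, 900, 3)
```

View pics/crop_stand.png

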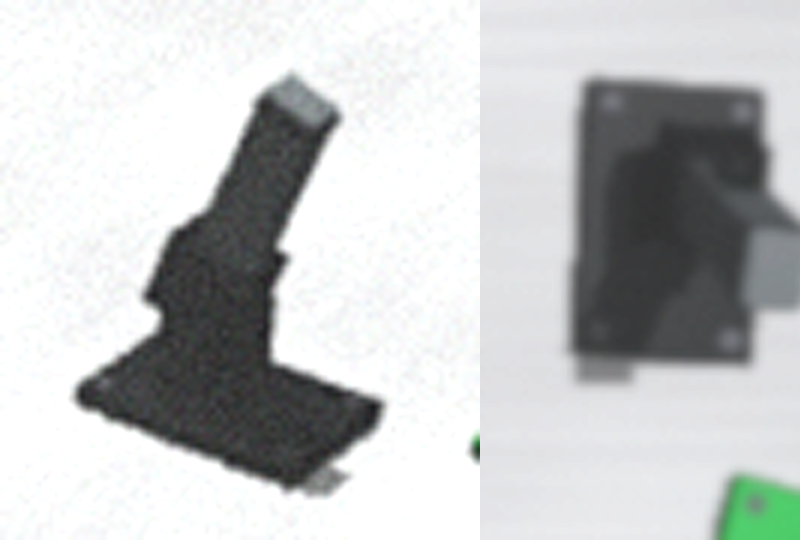

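View pics/crop_tray.png

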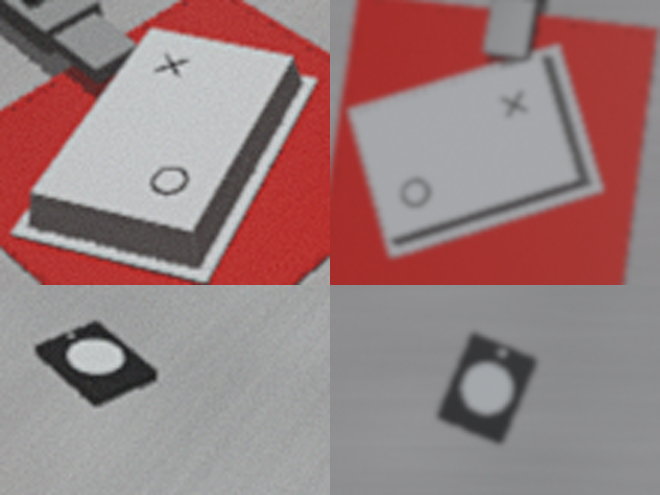

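```bash
cat > h.py <<'E'
import cv2,numpy as np
from station import r
cal={}
def cams():
    for n in('side','top'):
        c=r.capture(n);cal[n]=c
    return cal
def K(c): return np.array([[c['fx'],0,c['cx']],[0,c['fy'],c['cy']],[0,0,1.]])
def proj(c,P): return cv2.projectPoints(np.atleast_2d(np.array(P,float)),np.array(c['rvec'],float),np.array(c['tvec'],float),K(c),None)[0][:,0]
def onz(c,px,z):
    R=cv2.Rodrigues(np.array(c['rvec'],float))[0];C=-R.T@np.array(c['tvec'],float)
    d=R.T@np.linalg.inv(K(c))@np.array([px[0],px[1],1.]);return C+d*(z-C[2])/d[2]
E
python3 - <<'E'
from h import *
c=cams()
import pickle;pickle.dump({k:{q:v for q,v in c[k].items()} for k in c},open('c0.pkl','wb'))
S,T=c['side'],c['top']
gt=cv2.cvtColor(T['color'],6);gs=cv2.cvtColor(S['color'],6)
def bright(g,x,y,w,th):
    p=g[y-w:y+w+1,x-w:x+w+1];_,m=cv2.threshold(p,th,255,0)
    n,l,s,ce=cv2.connectedComponentsWithStats(m);k=1+np.argmax(s[1:,4]);return ce[k]+[x-w,y-w],s[k,4]
print('disc',*[ (q:=bright(g,x,y,w,th),onz(cc,q[0],.009)) for g,cc,x,y,w,th in((gt,T,252,234,9,140),(gs,S,301,234,11,140))])
def dark(g,x,y,w):
    p=g[y-w:y+w+1,x-w:x+w+1].astype(float);m=np.clip(np.median(p)-p-25,0,None);yy,xx=np.mgrid[y-w:y+w+1,x-w:x+w+1]
    return (m*xx).sum()/m.sum(),(m*yy).sum()/m.sum()
print('ring',[(q:=dark(g,x,y,w),onz(cc,q,.031)) for g,cc,x,y,w in((gt,T,118,204,7),(gs,S,176,300,8))])
p=[(327.8,178.3),(357.5,180.3),(355,225.3),(325.3,223.7)]
f=np.array([onz(T,q,.010) for q in p]);print(f,f.mean(0))
ps=np.array([(80,390),(290,480),(383,405)])/6+[280,115]
print(np.array([onz(S,q,.010) for q in ps]))
o=cv2.resize(T['color'][170:235,320:375],None,fx=10,fy=9,interpolation=cv2.INTER_CUBIC)
cv2.imwrite('pics/butt_t.png',np.clip(o*1.8,0,255))
o=cv2.resize(S['color'][120:200,290:350],None,fx=10,fy=7.5,interpolation=cv2.INTER_CUBIC)
cv2.imwrite('pics/butt_s.png',np.clip(o*1.8,0,255))
E
```

```text
disc ((array([251.8238342 , 233.96373057]), np.int32(193)), array([4.47681511e-01, 1.89477862e-04, 9.00000000e-03])) ((array([301.36309524, 233.42261905]), np.int32(168)), array([ 0.44826474, -0.00072347,  0.009     ]))
ring [((np.float64(119.18131868131869), np.float64(204.3186813186813)), array([0.51296093, 0.30209744, 0.031     ])), ((np.float64(176.21302957633893), np.float64(300.2973621103117)), array([0.51391705, 0.30443988, 0.031     ]))]
[[ 0.57992969 -0.17836887  0.01      ]
 [ 0.57590264 -0.24893306  0.01      ]
 [ 0.46975756 -0.24134296  0.01      ]
 [ 0.47291231 -0.17154181  0.01      ]] [ 0.52462555 -0.21004668  0.01      ]
[[ 0.57696197 -0.17668237  0.01      ]
 [ 0.47150523 -0.16473554  0.01      ]
 [ 0.46689741 -0.2376838   0.01      ]][ WARN:0@2.019] global loadsave.cpp:1063 imwrite_ Unsupported depth image for selected encoder is fallbacked to CV_8U.
```

View pics/butt_t.png

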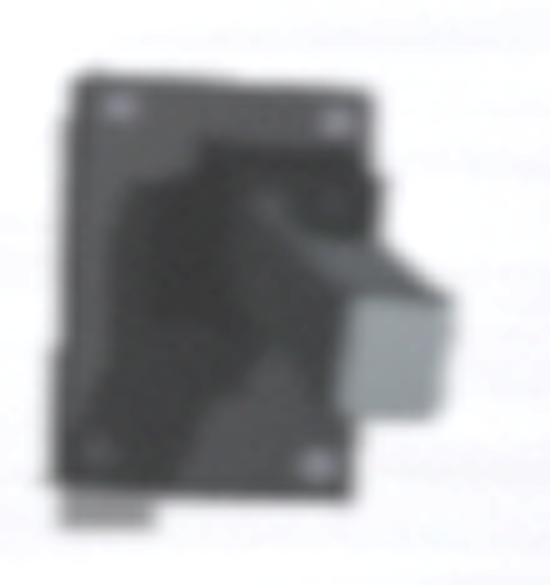

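View pics/butt_s.png

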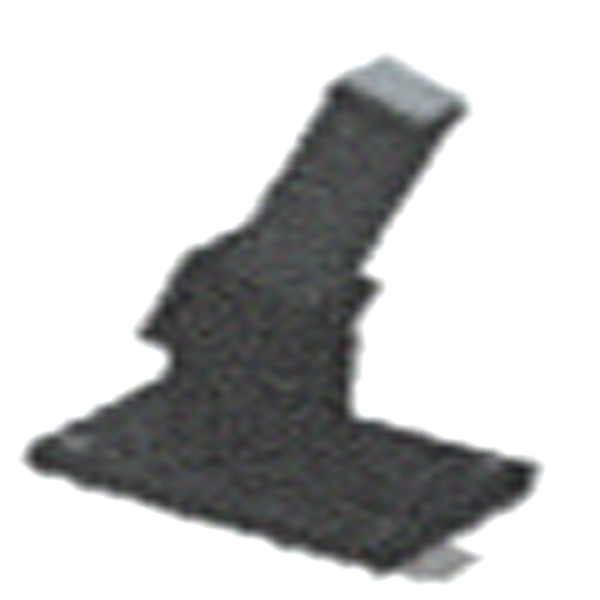

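Run:
```python
from h import *
import pickle
from scipy.optimize import least_squares
c=pickle.load(open('c0.pkl','rb'));S,T=c['side'],c['top']
def Rt(a): return cv2.Rodrigues(np.array(a,float))[0]
ft=np.array([(75,78),(372,92),(352,500),(58,485)])/[10,9]+[320,170]      # top foot outline
bt=np.array([(352,297),(450,300),(437,415),(340,410)])/[10,9]+[320,170]
fs=np.array([(28,455),(395,562),(540,468)])/[10,7.5]+[290,120]
bs=np.array([(388,57),(467,107),(432,125),(335,85)])/[10,7.5]+[290,120]
Pm=lambda c:np.vstack([K(c)@np.c_[Rt(c['rvec']),np.array(c['tvec']).ravel()]])
X=cv2.triangulatePoints(Pm(T),Pm(S),bt.mean(0),bs.mean(0)+0.0);print('butt',(X[:3]/X[3]).ravel())
F=lambda z:np.array([[sx*.055,sy*.036,z] for sx,sy in((1,1),(1,-1),(-1,-1),(-1,1))])
def mod(p,flip):
    x,y,yaw,a,b,z=p
    Rs=Rt([0,0,yaw+(np.pi if flip else 0)]);o=np.array([x,y,0])
    Rg=Rs@Rt([0,-.35,0]);n=o+Rs@[a,b,z]
    B=n+np.array([[sx*.014,sy*.011,.130] for sx,sy in((1,1),(1,-1),(-1,-1),(-1,1))])@Rg.T
    return Rs,o,Rg,n,B
def match(A,B): # nearest assignment
    from scipy.optimize import linear_sum_assignment as L
    D=((A[:,None]-B[None])**2).sum(2);i,j=L(D);return (A[i]-B[j]).ravel()
def res(p,flip):
    Rs,o,Rg,n,B=mod(p,flip)
    return np.r_[match(ft,proj(T,o+F(.010)@Rs.T)),match(fs,proj(S,o+F(.010)@Rs.T)),match(bt,proj(T,B)),match(bs,proj(S,B)),(p[4])*500]
for fl in(0,1):
    s=least_squares(res,[.524,-.207,-.05,0,0,.03],args=(fl,),x_scale=.01,loss='soft_l1')
    Rs,o,Rg,n,B=mod(s.x,fl);print(fl,s.cost,s.x.round(4));print('nose',n,'grip',n+Rg[:,2]*.1,'butt',n+Rg[:,2]*.13);print(Rg.round(3));print(s.fun.round(1))
```

```text
butt [ 0.50154347 -0.21041945  0.14824123]
0 5.847918124452929 [ 0.5239 -0.2098 -0.0502  0.0223 -0.0012  0.0264]
nose [ 0.54612094 -0.21213743  0.02640153] grip [ 0.51187439 -0.21041606  0.1203388 ] butt [ 0.50160043 -0.20989965  0.14851998]
[[ 0.938  0.05  -0.342]
 [-0.047  0.999  0.017]
 [ 0.343  0.     0.939]]
[ 0.4  0.7 -0.1  0.4 -0.5 -0.9  0.7 -0.7  0.7  1.1 -0.4  1.  -0.7  0.8
  0.4  0.4 -1.   0.  -0.3 -0.7  1.1 -0.6  0.8  0.  -0.7  0.1  0.6 -0.8
  0.5  0.6 -0.6]
1 17.205030204838597 [ 0.5238 -0.2098 -0.0611  0.0666  0.0011  0.0277]
nose [ 0.45726104 -0.20687895  0.02772864] grip [ 0.4914869  -0.20897178  0.12166592] butt [ 0.50175465 -0.20959963  0.1498471 ]
[[-0.938 -0.061  0.342]
 [ 0.057 -0.998 -0.021]
 [ 0.343  0.     0.939]]
[ 0.2  0.8 -0.4  0.2 -0.3 -1.   0.9 -0.6  0.7  1.2 -0.1  1.  -0.7  0.7
  1.7  0.3  0.4 -0.2 -1.8 -0.6 -0.3 -0.4  1.1 -3.2 -1.   4.3  0.4  3.5
  0.8 -2.6  0.6]
```

```bash
cat >> h.py <<'E'
from scipy.spatial.transform import Rotation as RR
def rot_down(yaw): # tool x at world angle yaw(deg), pointing down
    x=np.array([np.cos(np.radians(yaw)),np.sin(np.radians(yaw)),0]);z=np.array([0,0,-1.]);return np.c_[x,np.cross(z,x),z]
def plan(p1,R1,n,p0=None,R0=None):
    s=r.sense(); p0=s['tcp_pos'] if p0 is None else p0; R0=s['ee_rot'] if R0 is None else R0
    w=RR.from_matrix(R0.T@R1).as_rotvec(); R=R0.copy(); out=[]
    for i in range(n):
        out.append(np.r_[R.T@(np.array(p1)-p0)/n*100,np.degrees(w/n)]); R=R@RR.from_rotvec(w/n).as_matrix()
    for o in out: print(o.round(2).tolist())
    return out
g=np.array([-.342,.017,.939]);g/=np.linalg.norm(g)
gx=np.array([.05,.999,0]);gx/=np.linalg.norm(gx)
gz=-g;gy=np.cross(gz,gx);gx=np.cross(gy,gz)
RG=np.c_[gx,gy,gz]; GRIP=np.array([.5119,-.2104,.1203])
E
python3 - <<'E'
from h import *
plan(GRIP-.019*g+.10*g,RG,10)
E
```

```text
[2.34, 3.55, 0.26, -1.97, -0.48, 2.7]
[2.51, 3.42, 0.36, -1.97, -0.48, 2.7]
[2.67, 3.29, 0.45, -1.97, -0.48, 2.7]
[2.83, 3.14, 0.54, -1.97, -0.48, 2.7]
[2.98, 2.98, 0.62, -1.97, -0.48, 2.7]
[3.12, 2.82, 0.69, -1.97, -0.48, 2.7]
[3.25, 2.64, 0.76, -1.97, -0.48, 2.7]
[3.38, 2.46, 0.82, -1.97, -0.48, 2.7]
[3.5, 2.27, 0.87, -1.97, -0.48, 2.7]
[3.61, 2.07, 0.92, -1.97, -0.48, 2.7]
```

Call:
move_arm([
  [[2.3, 3.6, 0.2, -2, -0.5, 2.7, 1], [2.5, 3.4, 0.3, -2, -0.5, 2.7, 1], [2.7, 3.3, 0.4, -2, -0.5, 2.7, 1], [2.8, 3.1, 0.5, -2, -0.5, 2.7, 1], [3.0, 3.0, 0.6, -2, -0.5, 2.7, 1], [3.1, 2.8, 0.7, -2, -0.5, 2.7, 1], [3.3, 2.6, 0.8, -2, -0.5, 2.7, 1], [3.4, 2.5, 0.8, -2, -0.5, 2.7, 1], [3.5, 2.3, 0.9, -2, -0.5, 2.7, 1], [3.6, 2.1, 0.9, -2, -0.5, 2.7, 1], [0, 0, 0, 0, 0, 0, 1], [0, 0, 0, 0, 0, 0, 1]],
])

```text
time_s: 1.7
tcp_pos: [0.4851, -0.2091, 0.1992]
ee_rot: [[0.05, 0.936, 0.348], [0.999, -0.046, -0.02], [-0.002, 0.349, -0.937]]
wrist_force: [-0.1, -1.1, 0.1]
gripper_width: 0.997
```

Run:
```python
from h import *
s=r.sense();print(s['tcp_pos'],s['ee_rot'].round(3),s['time_s'])
p=GRIP-.019*g+.10*g
plan(p,RG,1)
c=cams()
def pic(n,x,y,w,h,k):
    im=c[n]['color'].copy();cv2.imwrite(f'pics/pre_{n}.png',np.clip(cv2.resize(im[y:y+h,x:x+w],None,fx=k,fy=k,interpolation=2)*1.4,0,255).astype(np.uint8))
pic('side',260,60,130,140,4);pic('top',290,150,130,110,5)
```

```text
[ 0.48514921 -0.20907417  0.19918233] [[ 0.05   0.936  0.348]
 [ 0.999 -0.046 -0.02 ]
 [-0.002  0.349 -0.937]] 1.7
[0.0, -0.19, 0.23, 0.37, 0.15, 0.03]
```

View pics/pre_side.png

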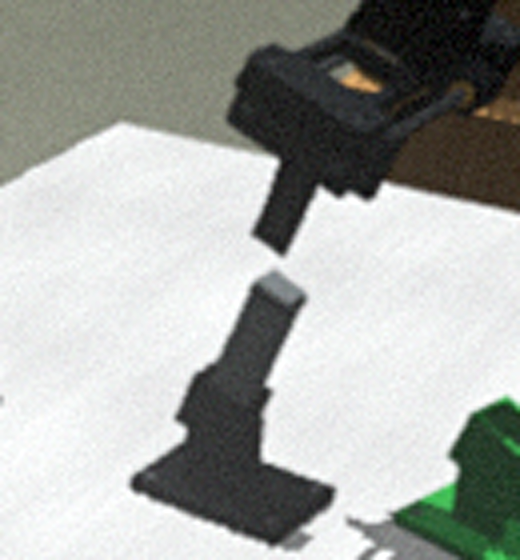

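View pics/pre_top.png

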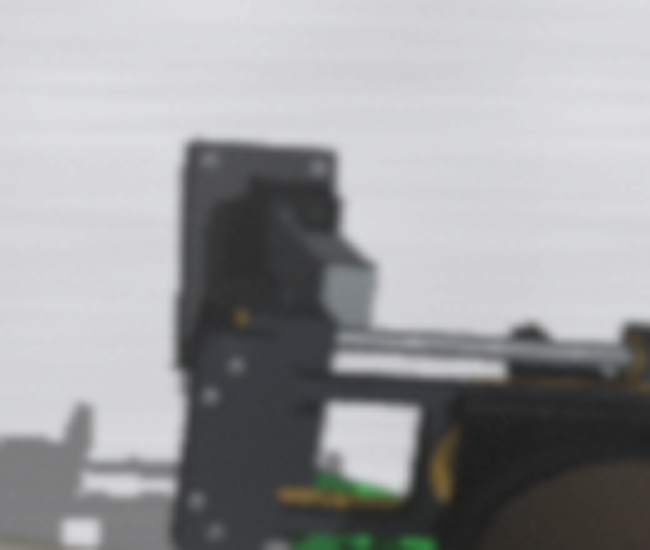

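The side view shows the fingers in line above the gauge's butt. Next I slide down along the axis and close.

Call:
move_arm([
  [[0, -0.2, 1.2, 0.4, 0.1, 0, 1], [0, 0, 1.4, 0, 0, 0, 1], [0, 0, 1.6, 0, 0, 0, 1], [0, 0, 1.6, 0, 0, 0, 1], [0, 0, 1.6, 0, 0, 0, 1], [0, 0, 1.4, 0, 0, 0, 1], [0, 0, 1.0, 0, 0, 0, 1], [0, 0, 0.4, 0, 0, 0, 1], [0, 0, 0, 0, 0, 0, 1], [0, 0, 0, 0, 0, 0, 1]],
])

```text
time_s: 3.05
tcp_pos: [0.5186, -0.2108, 0.1032]
ee_rot: [[0.05, 0.938, 0.343], [0.999, -0.047, -0.018], [-0.001, 0.343, -0.939]]
wrist_force: [-1.1, 0.7, 0.0]
gripper_width: 1.004
```

Run:
```python
from h import *
s=r.sense();print(s['tcp_pos'],s['time_s'])
plan(GRIP-.019*g,RG,1)
c=cams()
def pic(n,x,y,w,h,k):
    im=c[n]['color'].copy();cv2.imwrite(f'pics/at_{n}.png',np.clip(cv2.resize(im[y:y+h,x:x+w],None,fx=k,fy=k,interpolation=2)*1.4,0,255).astype(np.uint8))
pic('side',260,60,130,140,4);pic('top',290,150,130,110,5)
```

```text
[ 0.51855289 -0.21084281  0.10318143] 3.05
[0.01, -0.04, 0.06, 0.05, 0.06, 0.01]
```

View pics/at_side.png

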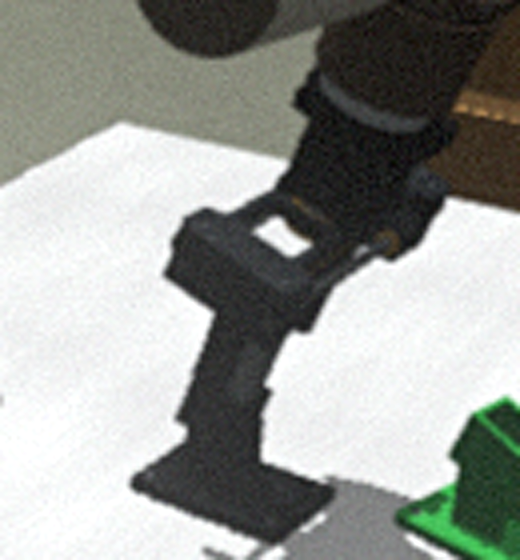

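View pics/at_top.png

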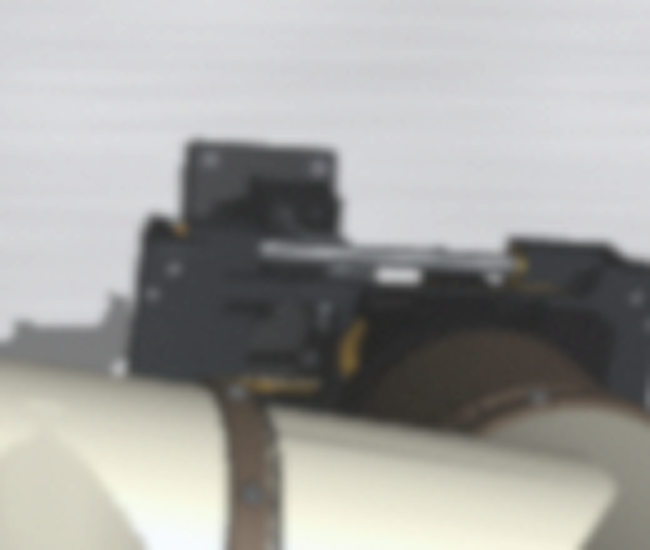

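Both views show the gripper straddling the barrel above the socket, so I'm closing.

Call:
move_arm([
  [[0, 0, 0, 0, 0, 0, -1], [0, 0, 0, 0, 0, 0, -1], [0, 0, 0, 0, 0, 0, -1], [0, 0, 0, 0, 0, 0, -1], [0, 0, 0, 0, 0, 0, -1], [0, 0, 0, 0, 0, 0, -1], [0, 0, 0, 0, 0, 0, -1], [0, 0, 0, 0, 0, 0, -1]],
])

```text
time_s: 4.15
tcp_pos: [0.5183, -0.2108, 0.1026]
ee_rot: [[0.05, 0.938, 0.342], [0.999, -0.047, -0.018], [-0.001, 0.342, -0.94]]
wrist_force: [0.5, 0.5, -0.3]
gripper_width: 0.254
```

The opening reads 22 mm, so the grip is across the flats. Next I draw it out along the axis.

Call:
move_arm([
  [[0, 0, -0.5, 0, 0, 0, -1], [0, 0, -1, 0, 0, 0, -1], [0, 0, -1.3, 0, 0, 0, -1], [0, 0, -1.3, 0, 0, 0, -1], [0, 0, -1.3, 0, 0, 0, -1], [0, 0, -1.3, 0, 0, 0, -1], [0, 0, -1.3, 0, 0, 0, -1], [0, 0, -1.3, 0, 0, 0, -1], [0, 0, -1.2, 0, 0, 0, -1], [0, 0, -0.5, 0, 0, 0, -1], [0, 0, 0, 0, 0, 0, -1]],
])

```text
time_s: 5.52
tcp_pos: [0.4807, -0.2089, 0.2063]
ee_rot: [[0.05, 0.938, 0.342], [0.999, -0.047, -0.018], [-0.001, 0.343, -0.939]]
wrist_force: [-0.2, 0.4, -0.9]
gripper_width: 0.25
```

Run:
```python
from h import *
s=r.sense();print(s['tcp_pos'],s['time_s'])
c=cams()
for n in c: cv2.imwrite(f'pics/out_{n}.png',c[n]['color'])
# upright above disc, tool x yaw options
plan([.448,-.0005,.150],rot_down(87),12)
```

```text
[ 0.4807086  -0.20886811  0.20629012] 5.525
[1.72, -0.49, 0.31, 1.66, 0.0, 0.01]
[1.72, -0.48, 0.33, 1.66, 0.0, 0.01]
[1.72, -0.48, 0.34, 1.66, 0.0, 0.01]
[1.72, -0.47, 0.35, 1.66, 0.0, 0.01]
[1.72, -0.46, 0.37, 1.66, 0.0, 0.01]
[1.72, -0.45, 0.38, 1.66, 0.0, 0.01]
[1.72, -0.43, 0.39, 1.66, 0.0, 0.01]
[1.72, -0.42, 0.41, 1.66, 0.0, 0.01]
[1.72, -0.41, 0.42, 1.66, 0.0, 0.01]
[1.72, -0.4, 0.43, 1.66, 0.0, 0.01]
[1.72, -0.39, 0.44, 1.66, 0.0, 0.01]
[1.72, -0.37, 0.45, 1.66, 0.0, 0.01]
```

View pics/out_side.png

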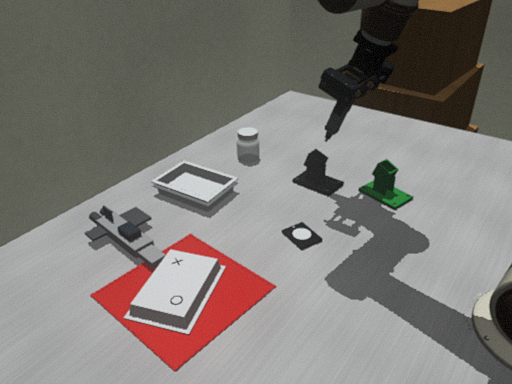

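The gauge (black nose, plunger) is clear of the socket at side (330,130), and the stand is unmoved. Next I turn it upright over the disc.

Call:
move_arm([
  [[1.7, -0.5, 0.1, 1.6, 0, 0, -1], [1.7, -0.5, 0.1, 1.6, 0, 0, -1], [1.7, -0.5, 0.2, 1.7, 0, 0, -1], [1.7, -0.5, 0.3, 1.7, 0, 0, -1], [1.7, -0.5, 0.4, 1.7, 0, 0, -1], [1.8, -0.5, 0.4, 1.7, 0, 0, -1], [1.8, -0.4, 0.4, 1.7, 0, 0, -1], [1.7, -0.4, 0.4, 1.7, 0, 0, -1], [1.7, -0.4, 0.5, 1.6, 0, 0, -1], [1.7, -0.4, 0.5, 1.6, 0, 0, -1], [1.7, -0.4, 0.5, 1.6, 0, 0, -1], [1.7, -0.4, 0.5, 1.7, 0, 0, -1]],
])

```text
time_s: 7.12
tcp_pos: [0.4448, 0.0003, 0.1524]
ee_rot: [[0.05, 0.999, 0.0], [0.999, -0.05, -0.001], [-0.001, 0.0, -1.0]]
wrist_force: [0.0, -0.0, -0.8]
gripper_width: 0.253
```

Call:
move_arm([
  [[0, 0, 0, 0, 0, 0, -1], [0, 0, 0, 0, 0, 0, -1], [0, 0, 0, 0, 0, 0, -1]],
])

```text
time_s: 7.5
tcp_pos: [0.4449, -0.0011, 0.1529]
ee_rot: [[0.051, 0.999, 0.002], [0.999, -0.051, -0.001], [-0.001, 0.002, -1.0]]
wrist_force: [-0.1, 0.1, -0.8]
gripper_width: 0.252
```

Run:
```python
from h import *
s=r.sense();print(s['tcp_pos'],s['ee_rot'].round(3),s['time_s'],s['wrist_force'])
plan([.448,-.0005,.150],rot_down(87),1)
c=cams()
t=s['tcp_pos']; 
for n,(x,y,w,h,k) in {'side':(250,120,100,140,4),'top':(190,150,130,110,5)}.items():
    im=cv2.resize(c[n]['color'][y:y+h,x:x+w],None,fx=k,fy=k,interpolation=2)
    for d,col in((.081,(0,0,255)),(.093,(0,255,0)),(-.049,(255,0,0))):
        q=(proj(c[n],t+s['ee_rot'][:,2]*d)[0]-[x,y])*k; cv2.circle(im,tuple(int(v) for v in q),3,col,1)
    cv2.imwrite(f'pics/up_{n}.png',im)
```

```text
[ 0.44489732 -0.00112615  0.15293286] [[ 0.051  0.999  0.002]
 [ 0.999 -0.051 -0.001]
 [-0.001  0.002 -1.   ]] 7.5 [-0.0774834   0.13416917 -0.78395834]
[0.08, 0.31, 0.29, 0.14, 0.04, 0.08]
```

View pics/up_side.png

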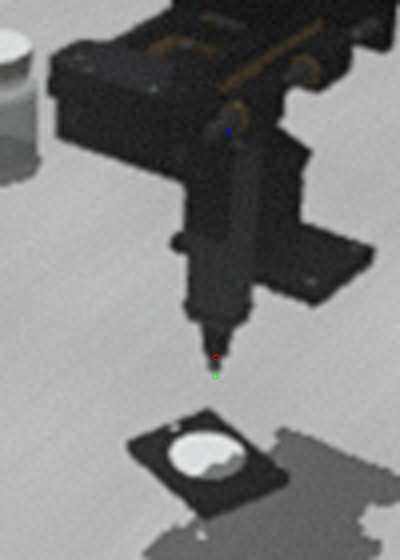

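View pics/up_top.png

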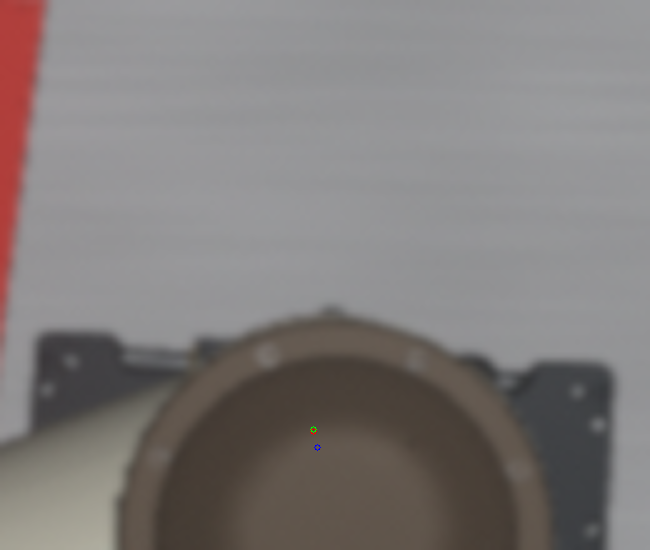

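The gauge hangs upright over the disc with its tip at about side crop (215,370), within 1–2 px of the model. I'll descend to just above contact.

Call:
move_arm([
  [[0.1, 0.3, 0.6, 0.1, 0, 0, -1], [0, 0, 0.9, 0, 0, 0, -1], [0, 0, 0.9, 0, 0, 0, -1], [0, 0, 0.9, 0, 0, 0, -1], [0, 0, 0.6, 0, 0, 0, -1], [0, 0, 0.3, 0, 0, 0, -1], [0, 0, 0, 0, 0, 0, -1], [0, 0, 0, 0, 0, 0, -1]],
])

```text
time_s: 8.6
tcp_pos: [0.4483, 0.0001, 0.1111]
ee_rot: [[0.05, 0.999, 0.001], [0.999, -0.05, -0.001], [-0.0, 0.001, -1.0]]
wrist_force: [-0.9, 0.2, -1.3]
gripper_width: 0.25
```

Call:
move_arm([
  [[0, 0, 0.3, 0, 0, 0, -1], [0, 0, 0.3, 0, 0, 0, -1], [0, 0, 0, 0, 0, 0, -1], [0, 0, 0, 0, 0, 0, -1]],
])

```text
time_s: 9.1
tcp_pos: [0.4481, -0.0, 0.1048]
ee_rot: [[0.05, 0.999, 0.0], [0.999, -0.05, -0.001], [-0.001, 0.0, -1.0]]
wrist_force: [0.4, -0.5, -1.5]
gripper_width: 0.252
```

Call:
move_arm([
  [[0, 0, 0.3, 0, 0, 0, -1], [0, 0, 0, 0, 0, 0, -1], [0, 0, 0, 0, 0, 0, -1]],
])

```text
time_s: 9.48
tcp_pos: [0.448, -0.0, 0.1018]
ee_rot: [[0.05, 0.999, 0.0], [0.999, -0.05, -0.001], [-0.001, 0.0, -1.0]]
wrist_force: [0.5, 0.7, -1.3]
gripper_width: 0.251
```

Not in contact yet: z is 0.1018 m and the force is still −1.3 N (the gauge's weight).

Call:
move_arm([
  [[0, 0, 0.2, 0, 0, 0, -1], [0, 0, 0, 0, 0, 0, -1], [0, 0, 0, 0, 0, 0, -1]],
])

```text
time_s: 9.85
tcp_pos: [0.4481, -0.0, 0.0998]
ee_rot: [[0.05, 0.999, 0.0], [0.999, -0.05, -0.001], [-0.001, 0.0, -1.0]]
wrist_force: [0.2, 0.2, -1.1]
gripper_width: 0.25
```

Call:
move_arm([
  [[0, 0, 0.2, 0, 0, 0, -1], [0, 0, 0, 0, 0, 0, -1], [0, 0, 0, 0, 0, 0, -1]],
])

```text
time_s: 10.22
tcp_pos: [0.4483, 0.0, 0.098]
ee_rot: [[0.05, 0.999, 0.001], [0.999, -0.05, -0.001], [-0.001, 0.001, -1.0]]
wrist_force: [0.8, -0.0, -0.5]
gripper_width: 0.253
```

Call:
move_arm([
  [[0, 0, 0.2, 0, 0, 0, -1], [0, 0, 0, 0, 0, 0, -1], [0, 0, 0, 0, 0, 0, -1]],
])

```text
time_s: 10.6
tcp_pos: [0.4483, 0.0, 0.0959]
ee_rot: [[0.05, 0.999, 0.001], [0.999, -0.05, -0.001], [-0.001, 0.001, -1.0]]
wrist_force: [0.3, -0.0, 0.2]
gripper_width: 0.256
```

Call:
move_arm([
  [[0, 0, 0.2, 0, 0, 0, -1], [0, 0, 0, 0, 0, 0, -1], [0, 0, 0, 0, 0, 0, -1]],
])

```text
time_s: 10.98
tcp_pos: [0.4483, 0.0, 0.0939]
ee_rot: [[0.05, 0.999, 0.001], [0.999, -0.05, -0.001], [-0.001, 0.001, -1.0]]
wrist_force: [0.0, 0.7, 1.2]
gripper_width: 0.249
```

Call:
move_arm([
  [[0, 0, 0.15, 0, 0, 0, -1], [0, 0, 0, 0, 0, 0, -1], [0, 0, 0, 0, 0, 0, -1], [0, 0, 0, 0, 0, 0, -1], [0, 0, 0, 0, 0, 0, -1], [0, 0, 0, 0, 0, 0, -1], [0, 0, 0, 0, 0, 0, -1]],
])

```text
time_s: 11.85
tcp_pos: [0.4482, 0.0, 0.0924]
ee_rot: [[0.05, 0.999, 0.001], [0.999, -0.05, -0.001], [-0.001, 0.001, -1.0]]
wrist_force: [1.3, 0.6, 2.1]
gripper_width: 0.254
```

Run:
```python
from h import *
f=[r.sense()['wrist_force'][2]]
for i in range(4):
    c=r.capture('side');f.append(r.sense()['wrist_force'][2])
print(np.round(f,2),r.sense()['tcp_pos'])
x,y,w,h,k=250,140,100,120,5
cv2.imwrite('pics/zero.png',cv2.resize(c['color'][y:y+h,x:x+w],None,fx=k,fy=k,interpolation=2))
```

```text
[2.13 1.4  2.02 1.58 1.62] [4.48171702e-01 6.41438859e-07 9.23567429e-02]
```

View pics/zero.png

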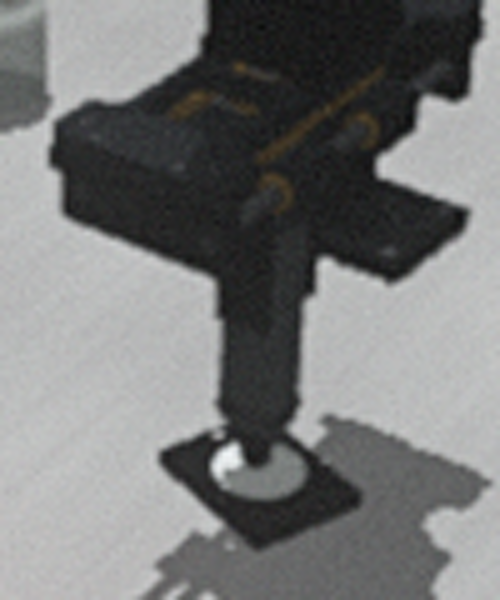

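The tip sits on the disc near its centre (crop (258,463)), with about 2.9 N net, so roughly half-way in. I'll hold longer, then lift.

Call:
move_arm([
  [[0, 0, 0, 0, 0, 0, -1], [0, 0, 0, 0, 0, 0, -1], [0, 0, 0, 0, 0, 0, -1], [0, 0, 0, 0, 0, 0, -1], [0, 0, 0, 0, 0, 0, -1], [0, 0, 0, 0, 0, 0, -1], [0, 0, 0, 0, 0, 0, -1], [0, 0, 0, 0, 0, 0, -1], [0, 0, 0, 0, 0, 0, -1], [0, 0, 0, 0, 0, 0, -1], [0, 0, 0, 0, 0, 0, -1], [0, 0, 0, 0, 0, 0, -1]],
])

```text
time_s: 13.55
tcp_pos: [0.4481, -0.0, 0.0923]
ee_rot: [[0.05, 0.999, 0.001], [0.999, -0.05, -0.001], [-0.001, 0.001, -1.0]]
wrist_force: [2.2, 1.3, 1.7]
gripper_width: 0.248
```

Call:
move_arm([
  [[0, 0, -0.5, 0, 0, 0, -1], [0, 0, -1, 0, 0, 0, -1], [0, 0, -1.5, 0, 0, 0, -1], [0, 0, -2, 0, 0, 0, -1], [0, 0, -2, 0, 0, 0, -1], [0, 0, -1.5, 0, 0, 0, -1], [0, 0, -1, 0, 0, 0, -1], [0, 0, 0, 0, 0, 0, -1], [0, 0, 0, 0, 0, 0, -1]],
])

```text
time_s: 14.68
tcp_pos: [0.4473, -0.0001, 0.1866]
ee_rot: [[0.051, 0.999, -0.002], [0.999, -0.051, -0.001], [-0.001, -0.001, -1.0]]
wrist_force: [0.6, 0.1, -0.8]
gripper_width: 0.252
```

Run:
```python
from h import *
s=r.sense();print(s['time_s'],s['tcp_pos'])
c=r.capture('top');S=r.capture('side')
x,y,w,h=90,130,120,90
cv2.imwrite('pics/t2.png',np.hstack([cv2.resize(c['color'][y:y+h,x:x+w],None,fx=4,fy=4,interpolation=2)[:360,:400],cv2.resize(S['color'][235:325,130:230],None,fx=4,fy=4,interpolation=2)]))
def fit(im,x,y,w,R,z,cc):
    g=cv2.cvtColor(im,6).astype(float)
    def res(p):
        a=np.linspace(0,2*np.pi,120)
        q=proj(cc,np.c_[p[0]+.0095*np.cos(a),p[1]+.0095*np.sin(a),np.full(120,z)]).astype(np.float32)
        return cv2.remap(g.astype(np.float32),q[:,:1],q[:,1:],1).mean()
    p0=onz(cc,(x,y),z)[:2]
    best=min(((res((p0[0]+dx,p0[1]+dy)),p0[0]+dx,p0[1]+dy) for dx in np.arange(-.01,.0101,.0005) for dy in np.arange(-.01,.0101,.0005)))
    return best
print(fit(c['color'],118,204,0,0,.031,c),fit(S['color'],176,300,0,0,.031,S))
plan([.5135,.3030,.145],rot_down(87),10)
```

```text
14.675 [ 4.47279067e-01 -1.06052052e-04  1.86626611e-01]
(np.float32(142.1), np.float64(0.5141597303525641), np.float64(0.30479113095300725)) (np.float32(133.75952), np.float64(0.514698047013983), np.float64(0.3036513573424941))
[3.06, 0.51, 0.41, -0.01, 0.01, 0.01]
[3.06, 0.51, 0.41, -0.01, 0.01, 0.01]
[3.06, 0.51, 0.41, -0.01, 0.01, 0.01]
[3.06, 0.5, 0.41, -0.01, 0.01, 0.01]
[3.06, 0.5, 0.41, -0.01, 0.01, 0.01]
[3.06, 0.5, 0.41, -0.01, 0.01, 0.01]
[3.06, 0.5, 0.41, -0.01, 0.01, 0.01]
[3.06, 0.5, 0.41, -0.01, 0.01, 0.01]
[3.06, 0.5, 0.41, -0.01, 0.01, 0.01]
[3.06, 0.5, 0.42, -0.01, 0.01, 0.01]
```

View pics/t2.png

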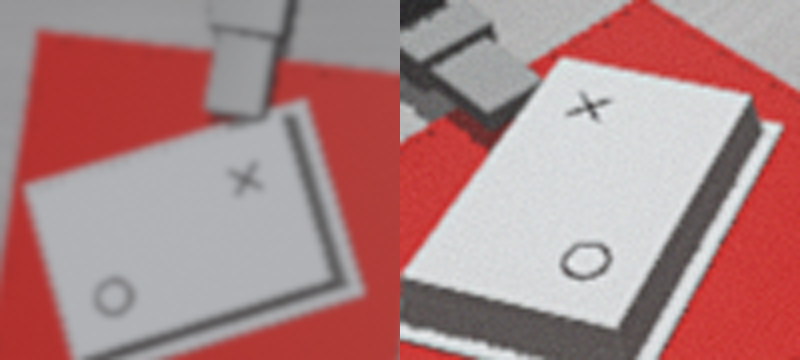

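The ring is at top (118,204) and side (176,300), and both views fit (0.514, 0.304). The cross is the other mark. I'll move above the ring.

Call:
move_arm([
  [[3.1, 0.5, 0, 0, 0, 0, -1], [3.1, 0.5, 0, 0, 0, 0, -1], [3.1, 0.5, 0.2, 0, 0, 0, -1], [3.1, 0.5, 0.4, 0, 0, 0, -1], [3.1, 0.5, 0.5, 0, 0, 0, -1], [3.1, 0.5, 0.5, 0, 0, 0, -1], [3.1, 0.5, 0.6, 0, 0, 0, -1], [3.1, 0.6, 0.6, 0, 0, 0, -1], [3.0, 0.6, 0.6, 0, 0, 0, -1], [2.9, 0.5, 0.6, 0, 0, 0, -1], [0, 0, 0, 0, 0, 0, -1], [0, 0, 0, 0, 0, 0, -1]],
])

```text
time_s: 16.27
tcp_pos: [0.5149, 0.3034, 0.1464]
ee_rot: [[0.05, 0.999, -0.001], [0.999, -0.05, -0.002], [-0.002, -0.001, -1.0]]
wrist_force: [0.8, -0.3, -2.0]
gripper_width: 0.252
```

Run:
```python
from h import *
s=r.sense();print(s['time_s'],s['tcp_pos'],s['wrist_force'])
S=r.capture('side')
x,y,w,h,k=120,200,110,120,5
im=cv2.resize(S['color'][y:y+h,x:x+w],None,fx=k,fy=k,interpolation=2)
for d,col in((.081,(0,0,255)),(.093,(0,255,0))):
    q=(proj(S,s['tcp_pos']+s['ee_rot'][:,2]*d)[0]-[x,y])*k; cv2.circle(im,tuple(int(v) for v in q),3,col,1)
cv2.imwrite('pics/over.png',im)
plan([.5143,.3042,.128],rot_down(87),1)
```

```text
16.275 [0.51494784 0.30343234 0.14635893] [ 0.80288188 -0.28949172 -1.96105356]
[0.1, -0.08, 1.88, -0.03, 0.1, 0.09]
```

View pics/over.png

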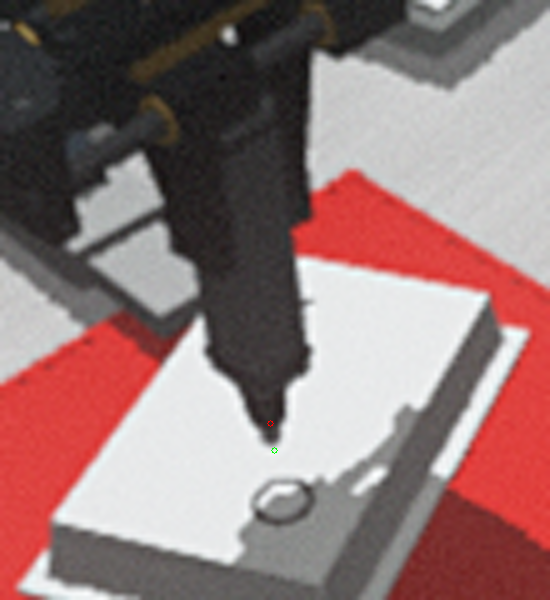

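The tip hangs at crop (272,440), directly over the ring at (282,502), and matches the model. I'll descend to just above contact.

Call:
move_arm([
  [[0.1, -0.1, 0.4, 0, 0.1, 0, -1], [0, 0, 0.6, 0, 0, 0, -1], [0, 0, 0.6, 0, 0, 0, -1], [0, 0, 0.4, 0, 0, 0, -1], [0, 0, 0.2, 0, 0, 0, -1], [0, 0, 0, 0, 0, 0, -1], [0, 0, 0, 0, 0, 0, -1]],
])

```text
time_s: 17.2
tcp_pos: [0.5146, 0.3052, 0.1253]
ee_rot: [[0.05, 0.999, 0.001], [0.999, -0.05, 0.001], [0.001, 0.001, -1.0]]
wrist_force: [-0.7, -0.5, -2.0]
gripper_width: 0.255
```

Run:
```python
from h import *
f=[]
for i in range(4):
    S=r.capture('side');f.append(r.sense()['wrist_force'][2])
s=r.sense();print(s['time_s'],s['tcp_pos'],np.round(f,2))
x,y,w,h,k=130,240,90,90,6
im=cv2.resize(S['color'][y:y+h,x:x+w],None,fx=k,fy=k,interpolation=2)
cv2.imwrite('pics/over2.png',im)
```

```text
17.4 [0.51453669 0.30515739 0.12527036] [-1.06 -2.07 -1.92 -1.09]
```

View pics/over2.png

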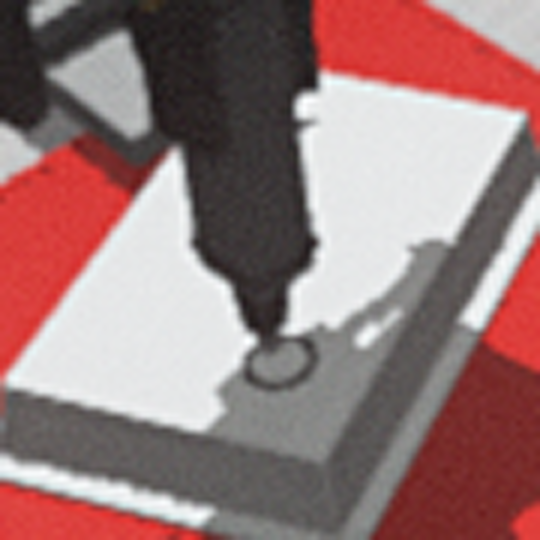

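Run:
```python
from h import *
S=r.capture('side');s=r.sense()
p=np.array([.5145,.3045,.031]);a=proj(S,[p,p+[.01,0,0],p+[0,.01,0]]);print(a[0],(a[1:]-a[0]))
J=(a[1:]-a[0]).T/10
print('mm',np.linalg.solve(J,[2,1.0]), proj(S,s['tcp_pos']-[0,0,.093]))
```

```text
[175.93982293 300.17358372] [[-4.23030092 -2.47446867]
 [-4.18261073  3.59843041]]
mm [-4.44994144 -0.28102271] [[175.59217446 299.8579909 ]]
```

Call:
move_arm([
  [[-0.05, -0.15, 0.1, 0, 0, 0, -1], [0, 0, 0.2, 0, 0, 0, -1], [0, 0, 0, 0, 0, 0, -1], [0, 0, 0, 0, 0, 0, -1]],
])

```text
time_s: 17.95
tcp_pos: [0.513, 0.3046, 0.1221]
ee_rot: [[0.05, 0.999, 0.0], [0.999, -0.05, 0.001], [0.001, 0.0, -1.0]]
wrist_force: [-1.1, -0.5, -1.8]
gripper_width: 0.254
```

Run:
```python
from h import *
f=[];ims=[]
for i in range(6):
    S=r.capture('side');f.append(r.sense()['wrist_force'][2]);ims.append(S['color'].astype(float))
s=r.sense();print(s['time_s'],s['tcp_pos'],np.round(f,2))
x,y,w,h,k=155,280,45,35,16
im=cv2.resize(np.mean(ims,0)[y:y+h,x:x+w],None,fx=k,fy=k,interpolation=2).clip(0,255).astype(np.uint8)
cv2.imwrite('pics/over3.png',im)
```

```text
18.25 [0.51297772 0.30465013 0.12212452] [-1.51 -0.75 -2.48 -1.07 -1.42 -0.79]
```

View pics/over3.png

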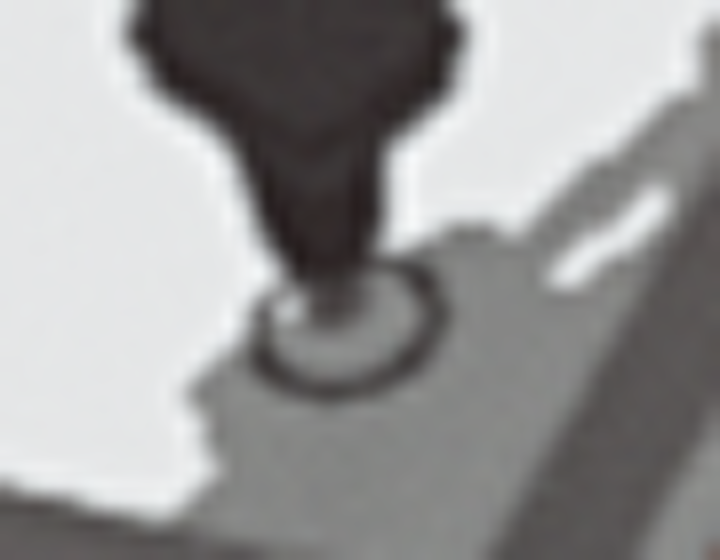

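The tip (crop (335,315)) is within about 1 mm of the ring's centre (347,328). I'll press stepwise with a small nudge.

Call:
move_arm([
  [[0, -0.1, 0, 0, 0, 0, -1], [0, 0, 0.2, 0, 0, 0, -1], [0, 0, 0.2, 0, 0, 0, -1], [0, 0, 0, 0, 0, 0, -1], [0, 0, 0, 0, 0, 0, -1]],
])

```text
time_s: 18.88
tcp_pos: [0.5121, 0.3048, 0.1183]
ee_rot: [[0.05, 0.999, 0.001], [0.999, -0.05, 0.001], [0.001, 0.001, -1.0]]
wrist_force: [-0.4, 0.1, 0.9]
gripper_width: 0.249
```

Call:
move_arm([
  [[0, 0, 0.2, 0, 0, 0, -1], [0, 0, 0, 0, 0, 0, -1], [0, 0, 0, 0, 0, 0, -1], [0, 0, 0, 0, 0, 0, -1]],
])

```text
time_s: 19.38
tcp_pos: [0.5121, 0.3048, 0.1162]
ee_rot: [[0.05, 0.999, 0.001], [0.999, -0.05, 0.001], [0.001, 0.001, -1.0]]
wrist_force: [0.5, 0.8, 1.3]
gripper_width: 0.255
```

Run:
```python
from h import *
f=[]
for i in range(8):
    S=r.capture('side');f.append(r.sense()['wrist_force'][2])
s=r.sense();print(s['time_s'],s['tcp_pos'],np.round(f,2),np.mean(f))
```

```text
19.775 [0.51206809 0.30475363 0.11615623] [ 0.5  -0.25  1.35  1.43  1.59  1.07  1.82  0.51] 1.0007914539608027
```

Call:
move_arm([
  [[0, 0, 0.15, 0, 0, 0, -1], [0, 0, 0, 0, 0, 0, -1], [0, 0, 0, 0, 0, 0, -1], [0, 0, 0, 0, 0, 0, -1], [0, 0, 0, 0, 0, 0, -1], [0, 0, 0, 0, 0, 0, -1]],
])

```text
time_s: 20.52
tcp_pos: [0.512, 0.3048, 0.1146]
ee_rot: [[0.05, 0.999, 0.001], [0.999, -0.05, 0.001], [0.001, 0.001, -1.0]]
wrist_force: [-0.4, 0.2, 2.1]
gripper_width: 0.252
```

Run:
```python
from h import *
f=[];ims=[]
for i in range(8):
    S=r.capture('side');f.append(r.sense()['wrist_force'][2]);ims.append(S['color'].astype(float))
s=r.sense();print(s['time_s'],s['tcp_pos'],np.round(f,2),np.mean(f))
x,y,w,h,k=155,280,45,35,16
im=cv2.resize(np.mean(ims,0)[y:y+h,x:x+w],None,fx=k,fy=k,interpolation=2).clip(0,255).astype(np.uint8)
cv2.imwrite('pics/press.png',im);cv2.imwrite('pics/press_full.png',S['color'])
```

```text
20.925 [0.51202724 0.30476011 0.11464317] [1.4  2.28 1.81 2.53 1.62 1.53 1.35 2.23] 1.8444096217598687
```

View pics/press.png

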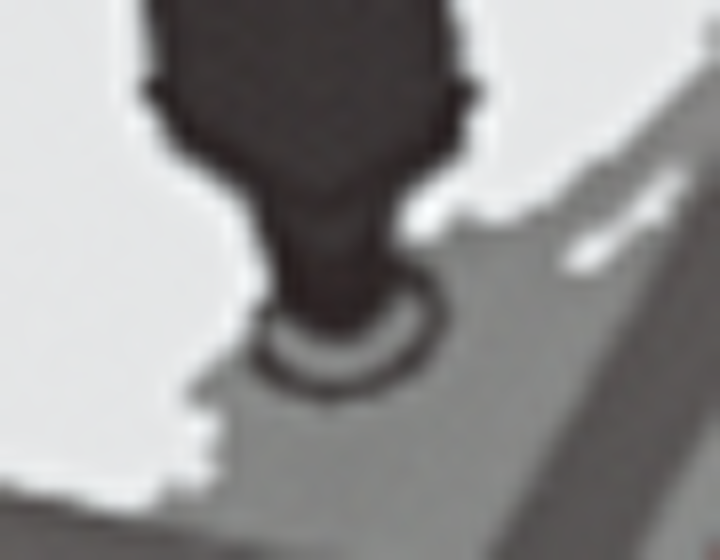

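View pics/press_full.png

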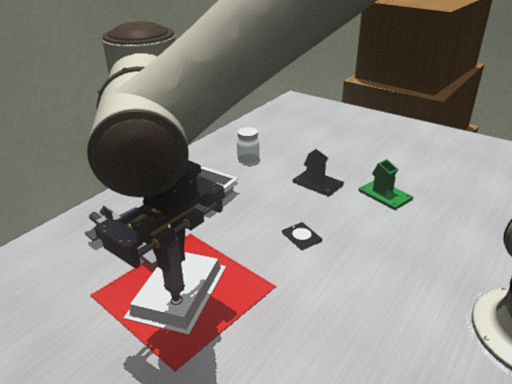

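The nose sits centrally within the ring and the ring hasn't moved. Net force is about 3.2 N (half-way in), and the pose is steady, so I'm handing in.

Run:
```python
from station import r
print(r.finish_job()); s=r.sense(); print(s['time_s'],s['tcp_pos'],s['wrist_force'],s['gripper_width'])
```

```text
the job is handed in; nothing more can be done
None
the job is handed in; nothing more can be done
```

I zeroed the gauge on the zero plate, then pressed it on the tray's ring, and handed the job in at about 21 s of the 58 s allowed. No verdict was reported. It was handed in still gripped and pressed on the spot.

- **Grip:** I took the gauge from the black stand across its flats (opening about 22 mm) and drew it out along its axis. I left the green look-alike alone.
- **Zeroing:** I held it upright near the disc's centre for about 2.5 s at about 3 N net, so the plunger was roughly half-way in.
- **Measuring:** My last checks showed the tool upright to about 0.1° and steady. Averaged net force was about 3.2 N, which is half-way in.
- **Tip position:** The tip is about 1 mm from the ring's centre in the side view. In the final picture the nose hides the tip, so this rests on the view just before contact and on the arm's pose. The two cameras put the ring 1–2 mm apart, and the arm's final position is about 2 mm from their average, still well within the 8.5 mm limit.
- **Other objects:** In the final side view the tray, ring, jar, stand and zero plate looked unmoved. The spare trays and spaceship were partly hidden behind the gripper in that view, and I did not measure any of these.

Single force readings varied by about ±0.7 N, so the forces above are rough averages. I never measured the plunger depth directly; it comes from force and height. No check failed.

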